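Seat the model-eye holder on the chin-rest pins

ROBOT

A 6-joint arm with a two-finger parallel gripper is mounted at the origin on the work surface. World frame = base frame: x ahead of the robot, y to its left, z up, the work surface at z = 0. Lengths are in mm, angles in rad, forces in N, time in s.
With the tool pointing down it reaches from about 200 to 875 mm from the base axis. Payload 3.4 kg.
Tool frame: the origin (TCP) lies on the centre line of the jaws, within the pads' length; the fingertips stand 8 mm ahead of it and the grasp point (between the pads) lies 11 mm behind it; z points along the fingers, y is the line along which they close (so a half turn about z gives the same grasp; the last joint's range is limited). The gripper opens to 94 mm and grips with 3 to 60 N. Pads are 16 mm wide; open, the fingers measure 119 mm over their backs; the gripper's body (75 mm by 177 mm) begins 78 mm behind the grasp point.
Start: joints at [-1.398, 0.276, 1.505, -0, 1.361, -0.121], TCP at [166.514, -550.398, 213.493] pointing down, gripper open.
Joint ranges: [-2.89, 2.89], [-0.75, 2.08], [0.22, 2.7], [-1.18, 4.32], [0.11, 2.71], [-2.7, 2.7]. Speed limits (rad/s): [2.57, 2.57, 3.14, 3.14, 3.14, 3.14].

INTERFACE

Orientations are given as a unit quaternion [w, x, y, z].
In Python, from bench import env gives the robot as it stands.
- The arm moves only by the tool servo_tool, never from a script. Its argument "targets" is a list of rows, each a list of 7 numbers: the finger opening in mm, from 0 to 94, then the shift along the tool's x, y, z in mm, then the turn, a rotation vector about the tool's x, y, z in degrees. In form: [[fingers, tx, ty, tz, wx, wy, wz], ...]. A call has exactly 8 rows; each row shifts and turns the commanded pose from where the row before left it, along the tool's axes as they then stand; what a row does not reach is not made up. A row lasts 1/10 s, in which the tool goes at most 50 mm and 8.59 degrees, less where a joint would pass 70% of its speed; a pose out of reach is approached as far as the arm can. A call with a gripper value outside its range is refused whole. The fingers move at their own pace and stop on an object; the grip force is fixed at half the most. Time passes only in rows, so rows that do not move let the fingers close, or fill a call up. It gives the time, the measured TCP pose, the force, the opening and the grip force at its end, in the units of the state.
- env.get_state(): the state, without advancing time (a new reading comes with each control period).
- env.get_image(name): name is "side" or "top"; returns the picture (480x640x3 uint8, red, green, blue); there is no depth.
- env.get_calibration(name): a dict with "vertical_fov" (degrees; the focal length in pixels is half the picture's height over the tangent of half this angle, whatever the lens; pixels are square), "cx", "cy" (the principal point, pixels), "origin" and "rotation" of the camera in the world. Camera axes: x right, y down, z forward; pixel columns grow to the right and rows downward; lengths in mm; the calibration is good to about 2 mm. A picture is of the moment at which its call begins. get_calibration takes no time and is no camera call.
- env.finish_job(): hands the job in; it is judged then, once.
The state is a dict: "time": time; "joint_pos": joint angles; "dq": joint speeds; "joint_efforts": joint torques, N m; "position": TCP position; "tcp_rot": TCP orientation; "force": force on the tool from outside, world axes, zero at the start; "wrist_torque": the same for the moment, N m; "opening": finger opening in mm; "gripper_force": force on a finger pad.
Only numpy, scipy, OpenCV 4.12 (cv2) and the standard library are available. Lean on these libraries where they do the work, as an engineer would, in place of code of your own. Each camera call takes 0.05 s, during which the arm holds its last target. There are 200 camera calls.

TASK

Take the model-eye holder out of its wooden case and mount it on the chin rest so that the eye points to the same side as the chin rest's front, away from the robot: lay its foot plate on the two paper pins, slide it gently along the bar until both slots drop over the pins, and leave it sitting fully home, flat on the bar. The pins and the sprung bar are delicate, so never press or push hard (stay under about 25 N), and do not disturb the other things on the table.

Things in the scene. Friction and masses are not known exactly. Their poses are not given: they have to be found in the camera images.
- carrier: Chin-rest bar: white plastic, 60 mm (x) by 190 mm (y), 14 mm thick, on a column, its top 114 mm above the table. Origin: centre of its top face; x = its front, within 0.4 rad of world x; y along the bar; z up. The bar is sprung: it begins to sink under a push of about 2.5 N, then 0.8 N more per mm, to a hard stop 15 mm down.
- slot_mid (a point): Middle of the slot in the bar's top (same point and axes as the bar). Two steel pins, 8 mm in diameter, 7 mm tall, edges barely broken, stand at x = 0, 60 mm apart along y, on a strip clamped somewhere along the slot: the middle of the pair lies anywhere from y = -15 to +15 mm of this point. That offset is not measured; it does not shift in use.
- post_mid (a point): Middle of the holder's grey post, where to grip it: 24 mm (x) by 26 mm (y), rising 60 mm above the foot plate. The point is on the post's axis, 36 mm above the plate's underside, 30 mm below the post's top. x = the way the eye points, z up. The holder, about 0.16 kg, starts upright in the case with x within 0.5 rad of world x.
- foot (a point): Centre of the underside of the holder's aluminium foot plate, 46 mm (x) by 140 mm (y), 6 mm thick; axes as the post's. Two through slots, centred at x = 0, y = +30 and -30 mm, each 13 mm in x by 10 mm in y, fit over the pins.
- eye (a point): The glass eye, 34 mm ahead (x) of the post's axis, 50 mm above the plate's underside, at the tip of a black barrel 22 mm in diameter that sticks out 20 mm from the post's +x face.
- case: The open, lidless wooden case, fixed: 140 mm (x) by 200 mm (y), walls 24 mm high and 7 mm thick, floor 7 mm thick. Origin under its centre. The holder stands loose on its floor.
- dropper: Bystander: small amber dropper bottle, 26 mm in diameter, 62 mm tall; origin under its centre.
- lenscase: Bystander: contact lens case, two lidded wells, 32 by 72 mm, 12 mm high; origin under its centre.
- triallens: Bystander: trial lens rim, a steel ring 38 mm across, 6 mm high; origin under its centre.
- penlight: Bystander: steel penlight lying flat, 130 mm long, 14 mm thick; origin under its middle.
- pdruler: Bystander: white plastic ruler lying flat, 160 by 30 mm, 4 mm thick; origin under its middle.
- saline: Bystander: white bottle, 54 mm in diameter, 150 mm tall; origin under its centre.
- cup: Bystander: white cup, 72 mm across, 85 mm tall; origin under its centre.
Things that resemble listed ones, but are neither listed nor needed, are in the scene too. Leave any blue or green look-alike of the part that bears post_mid alone.

How it is judged (in metres and radians):
On the way, in this order (a step that is already met when the one before it is completed fails the run):
1. the holder is lifted clear of its case (z of foot in the frame of case above 0.05 m), for 0.1 s.
2. the holder sits down over both pins, flat on the bar (z of foot in the frame of carrier between -0.002 and 0.0018 m and x of foot in the frame of carrier between -0.008 and 0.008 m and y of foot in the frame of carrier between -0.02 and 0.02 m and angle between the z axis of foot and the z axis of carrier, either way round below 0.03 rad and x of eye in the frame of carrier above 0.02 m), for 0.2 s.
At the end, for the whole second after the job is handed in: The holder sits over both pins: foot plate flat on the bar (underside within 1.8 mm of its top, parallel within 0.03 rad), centre within 8 mm of the bar's centre line and 20 mm of its middle, eye to the bar's front, released and at rest (all of step 2 and linear speed of holder below 0.01 m/s and contact force between holder and the fingers below 0.05 N); the robot touches nothing.
It fails at once if the holder is pressed or pushed against the chin rest with more than 25 N (contact force between holder and carrier above 25 N).
It fails at once if the robot itself pushes the chin-rest bar with more than 25 N (contact force between the arm and carrier above 25 N).
It fails at once if a bystander is moved by more than 20 mm (distance of any of dropper, lenscase, triallens, penlight, pdruler, saline, cup from where it was at the start of the episode above 0.02 m).
It also fails if it takes over 67 s, if anything falls off the work surface, if the arm or the gripper's body presses on something with over 40 N, if the wrist force passes 120 N, or if a joint passes its speed limit or range.

## Working session

There is one attempt and no reset: what is moved stays moved. The work goes in short steps, Python scripts to look and compute and a tool call to move; the robot and the scene stay as the last step left them, time stands still between calls to the robot, and variables do not carry over. Pictures are saved under pics/ and viewed, at most 10 in all, crops included, and the job is handed in when it is done.

Besides the shell and the picture viewer there is one more tool, called after "Call:" by a JSON object that holds its "op" and its "data", one argument or row to a line. servo_tool: Moves the arm, as the interface text tells. Its arguments: {"type":"object","properties":{"targets":{"type":"array","items":{"type":"array","items":{"type":"number"}}}},"required":["targets"]}

```bash
mkdir -p pics
python3 - <<'E'
from bench import env
import cv2
for n in("top","side"):
    c=env.get_calibration(n);print(n,c)
    cv2.imwrite(f"pics/{n}0.png",env.get_image(n)[:,:,::-1])
s=env.get_state();print({k:s[k] for k in("time","position","tcp_rot","force","opening")})
E
```

```text
top {'vertical_fov': 52.16093442357025, 'cx': 319.2402522942385, 'cy': 244.52785397470097, 'origin': array([ 245.11370446,   32.45703488, 1171.60464529]), 'rotation': array([-0.06775812,  0.7050872 , -0.70240552,  0.06990964])}
side {'vertical_fov': 44.90898623466665, 'cx': 325.87579757188746, 'cy': 237.97201022356774, 'origin': array([262.30065907, 980.67569449, 996.83816919]), 'rotation': array([ 0.04305271, -0.09404803,  0.91036338, -0.40067436])}
{'time': 0.1, 'position': array([ 166.42344084, -549.86961814,  212.73400283]), 'tcp_rot': array([-7.96111813e-04,  9.89227376e-01,  1.46384984e-01, -1.86189610e-05]), 'force': array([-0.37373373,  0.30894257, -0.38013134]), 'opening': 94.04024441418855}
```

View pics/top0.png

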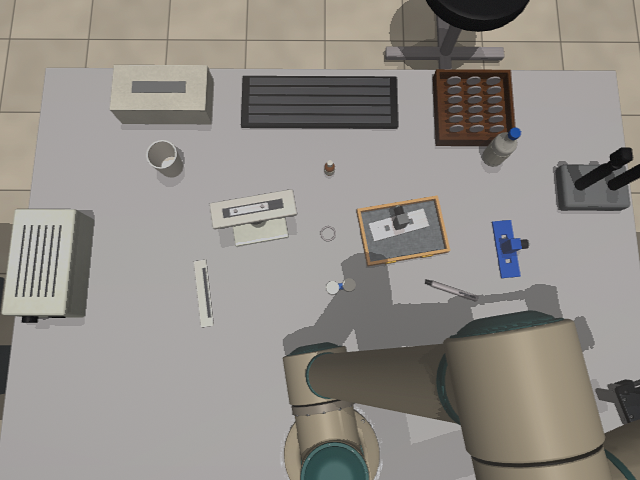

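View pics/side0.png

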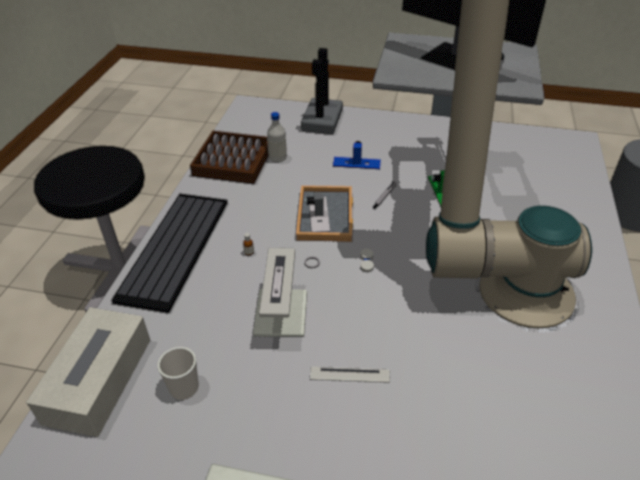

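The top view shows the chin-rest bar at about (253,209) with two pins in its slot. The case is at (403,231) with the grey-post holder standing on a white plate, and a blue look-alike is at (508,247). The side view shows the case at (326,212) and the bar at (279,282). I'll zoom in on both areas.

```bash
cat > h.py <<'E'
from bench import env
import numpy as np, cv2
from scipy.spatial.transform import Rotation as R
def cam(n):
    c=env.get_calibration(n);q=c["rotation"]
    return 240/np.tan(np.radians(c["vertical_fov"]/2)),c["cx"],c["cy"],np.array(c["origin"]),R.from_quat([q[1],q[2],q[3],q[0]])
def ray(n,uv,z):
    f,cx,cy,o,r=cam(n);d=r.apply([(uv[0]-cx)/f,(uv[1]-cy)/f,1]);return o+d*(z-o[2])/d[2]
def proj(n,p):
    f,cx,cy,o,r=cam(n);q=r.inv().apply(np.atleast_2d(p)-o);return np.c_[cx+f*q[:,0]/q[:,2],cy+f*q[:,1]/q[:,2]]
E
python3 - <<'E'
import cv2,numpy as np
t=cv2.imread("pics/top0.png");s=cv2.imread("pics/side0.png")
z=lambda a,k:cv2.resize(a,None,fx=k,fy=k,interpolation=cv2.INTER_CUBIC)
a=np.hstack([z(t[182:252,203:303],4),z(t[190:270,350:450],4)[:280]])
print(a.shape)
b=np.hstack([z(s[240:310,240:340],4),z(s[180:250,275:375],4)])
cv2.imwrite("pics/c1.png",np.vstack([a,b]))
E
```

```text
(280, 800, 3)
```

View pics/c1.png

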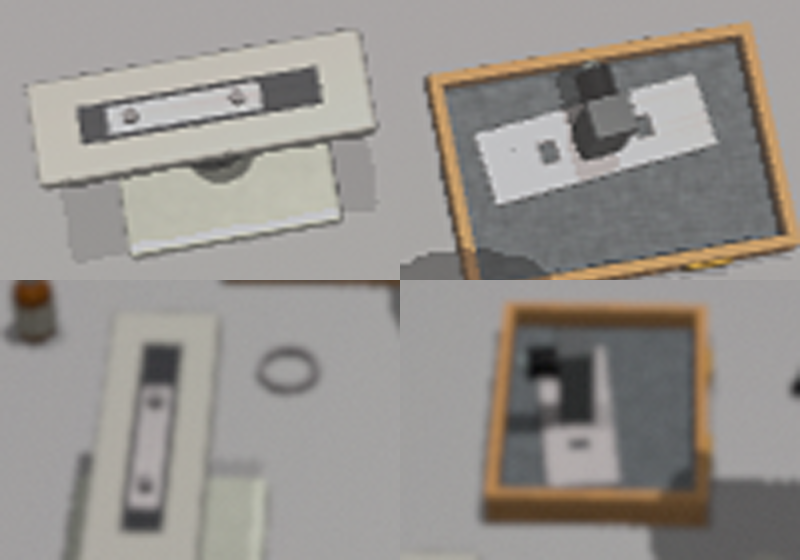

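The crop shows the bar's corners at (25,88), (360,30), (377,128) and (42,186), with pin tips at (130,115) and (237,96). The plate's corners are at (477,133), (696,75), (718,140) and (497,206). The black barrel points up in the image, toward world +x.

Run:
```python
from h import *
def tp(l,off,z): return np.array([ray("top",(np.array(p)+.0)/4+off,z)[:2] for p in l])
B=tp([(25,88),(360,30),(377,128),(42,186)],(203,182),114)
print("bar",B.round(1),B.mean(0).round(1),[np.linalg.norm(B[i]-B[i-1]).round(1) for i in range(4)])
yb=(B[0]+B[3]-B[1]-B[2]); print("bar yaw",np.degrees(np.arctan2(-yb[0],yb[1])))
P=tp([(130,115),(237,96)],(203,182),121);print("pins",P.round(1),P.mean(0).round(1),np.linalg.norm(P[0]-P[1]),"yaw",np.degrees(np.arctan2(-(P[0]-P[1])[0],(P[0]-P[1])[1])))
print("pin pair off y",(P.mean(0)-B.mean(0))@(yb/np.linalg.norm(yb)))
F=tp([(477-400,133),(696-400,75),(718-400,140),(497-400,206)],(350,190),13)
print("plate",F.mean(0).round(1),[np.linalg.norm(F[i]-F[i-1]).round(1) for i in range(4)])
y=(F[0]+F[3]-F[1]-F[2]);print("yaw",np.degrees(np.arctan2(-y[0],y[1])))
C=tp([(428-400,77),(750-400,24)],(350,190),24);print("case top corners",C.round(1))
# side checks
S=np.array([ray("side",np.array(p)/4+(240,240),121)[:2] for p in[(153,402-280),(145,484-280)]]);print("side pins",S.round(1),S.mean(0).round(1))
G=np.array([ray("side",np.array(p)/4+(275,180),13)[:2] for p in[(546-400,486-280),(621-400,482-280)]]);print("side plate left edge",G.round(1), F[[0,3]].round(1))
T=tp([(592-400,100),(632-400,93),(638-400,130),(600-400,137)],(350,190),73);print("post",T.mean(0).round(1))
```

```text
bar [[545.2 275.6]
 [579.9  89. ]
 [523.1  78.8]
 [489.2 263.5]] [534.3 176.7] [np.float64(57.4), np.float64(189.7), np.float64(57.7), np.float64(187.8)]
bar yaw 10.453519334649526
pins [[528.  215.2]
 [539.2 156.3]] [533.6 185.7] 59.932429738826556 yaw 10.716246108983663
pin pair off y 8.996283258890696
plate [ 524.2 -165.1] [np.float64(46.6), np.float64(139.5), np.float64(42.5), np.float64(141.3)]
yaw 16.23845710863828
case top corners [[ 559.2  -61.8]
 [ 593.4 -258.2]]
side pins [[539.1 164.5]
 [527.6 221.5]] [533.4 193. ]
side plate left edge [[ 527.1  -86.9]
 [ 481.2 -100.3]] [[ 527.2  -92. ]
 [ 482.  -103.4]]
post [ 523.6 -165.8]
```

Call:
{"op": "servo_tool", "data": {
  "targets": [
    [94,28,-16,0,0,0,0],
    [94,28,-16,0,0,0,0],
    [94,28,-17,0,0,0,0],
    [94,28,-17,0,0,0,0],
    [94,28,-17,0,0,0,0],
    [94,28,-17,0,0,0,0],
    [94,28,-17,0,0,0,0],
    [94,28,-17,0,0,0,0]
  ]
}}

```text
time: 0.9
position: [342.7, -355.9, 213.1]
tcp_rot: [-0.0, 0.989, 0.146, -0.0]
force: [-0.4, 0.4, -0.2]
opening: 94.2
gripper_force: 0.0
```

Call:
{"op": "servo_tool", "data": {
  "targets": [
    [94,28,-16,0,0,0,0],
    [94,28,-16,0,0,0,0],
    [94,28,-17,0,0,0,0],
    [94,28,-17,10,0,0,0],
    [94,28,-17,15,0,0,0],
    [94,28,-17,15,0,0,0],
    [94,28,-16,15,0,0,0],
    [94,28,-16,15,0,0,0]
  ]
}}

```text
time: 1.7
position: [518.8, -164.8, 142.6]
tcp_rot: [-0.0, 0.989, 0.146, -0.0]
force: [0.5, -0.3, -0.2]
opening: 93.8
gripper_force: 0.0
```

```bash
cat >> h.py <<'E'
def st():
    s=env.get_state();q=s["tcp_rot"];r=R.from_quat([q[1],q[2],q[3],q[0]]);X=r.as_matrix()
    print("t",round(s["time"],2),"p",s["position"].round(1),"yaw",np.degrees(np.arctan2(X[1,0],X[0,0])).round(2),"tilt",X[:2,2].round(3),"F",s["force"].round(2),"op",round(s["opening"],1),"gf",round(s["gripper_force"],1))
    return s["position"],r
def go(target,yaw=None):
    p,r=st();print("tool shift",r.inv().apply(np.array(target)-p).round(1), "wz",None if yaw is None else (np.degrees(np.arctan2(r.as_matrix()[1,0],r.as_matrix()[0,0]))-yaw).round(2))
E
python3 -c "
from h import *
go([523.8,-165.2,34],16.3)
cv2.imwrite('pics/top1.png',env.get_image('top')[:,:,::-1]);cv2.imwrite('pics/side1.png',env.get_image('side')[:,:,::-1])
s=cv2.imread('pics/side1.png')[140:260,245:395];cv2.imwrite('pics/s1c.png',cv2.resize(s,None,fx=4,fy=4,interpolation=cv2.INTER_CUBIC))
print(env.get_state()['joint_pos'].round(2))"
```

```text
t 1.7 p [ 518.8 -164.8  142.6] yaw 16.84 tilt [-0.001  0.   ] F [ 0.48 -0.26 -0.23] op 93.8 gf 0.0
tool shift [  4.7   1.9 108.6] wz 0.54
[-0.43  0.28  1.68  0.    1.18  0.84]
```

Call:
{"op": "servo_tool", "data": {
  "targets": [
    [94,5,2,10,0,0,0.5],
    [94,0,0,20,0,0,0],
    [94,0,0,20,0,0,0],
    [94,0,0,20,0,0,0],
    [94,0,0,18,0,0,0],
    [94,0,0,14,0,0,0],
    [94,0,0,6,0,0,0],
    [94,0,0,0,0,0,0]
  ]
}}

```text
time: 2.6
position: [522.8, -167.2, 34.8]
tcp_rot: [-0.0, 0.99, 0.141, -0.001]
force: [-0.0, -0.2, 0.4]
opening: 94.0
gripper_force: 0.0
```

```bash
python3 -c "
from h import *
go([523.8,-165.2,34],16.3)
cv2.imwrite('pics/side2.png',env.get_image('side')[:,:,::-1])
s=cv2.imread('pics/side2.png')[140:260,245:395];cv2.imwrite('pics/s2c.png',cv2.resize(s,None,fx=4,fy=4,interpolation=cv2.INTER_CUBIC))"
```

```text
t 2.6 p [ 522.8 -167.2   34.8] yaw 16.25 tilt [-0.001  0.   ] F [-0.03 -0.16  0.37] op 94.0 gf 0.0
tool shift [ 1.5 -1.6  0.8] wz -0.05
```

View pics/s2c.png

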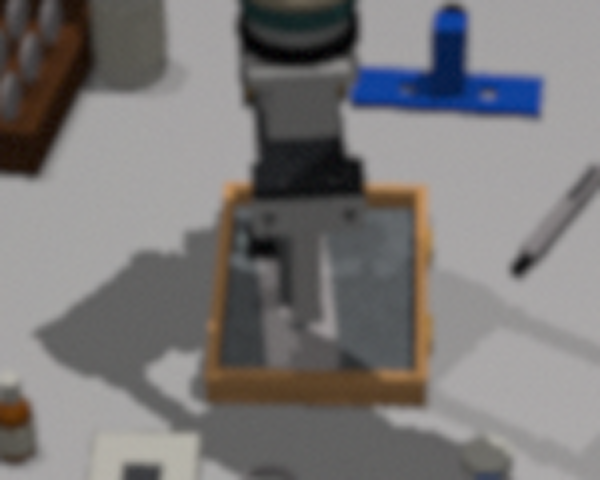

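The gripper straddles the post: the near finger is at (305,270), in front of the post, and the barrel is to the left at (265,245). Closing now.

Call:
{"op": "servo_tool", "data": {
  "targets": [
    [60,1.5,-1.5,1,0,0,0],
    [40,0,0,0,0,0,0],
    [20,0,0,0,0,0,0],
    [20,0,0,0,0,0,0],
    [20,0,0,0,0,0,0],
    [20,0,0,0,0,0,0],
    [20,0,0,0,0,0,0],
    [20,0,0,0,0,0,0]
  ]
}}

```text
time: 3.45
position: [524.7, -164.7, 34.5]
tcp_rot: [0.0, 0.99, 0.142, 0.0]
force: [0.6, 0.8, 0.3]
opening: 33.2
gripper_force: 0.0
```

```bash
python3 -c "
from h import *
go([523.8,-165.2,34],16.3)"
```

```text
t 3.45 p [ 524.7 -164.7   34.5] yaw 16.34 tilt [ 0. -0.] F [0.58 0.82 0.28] op 33.2 gf 0.0
tool shift [-1.   0.3  0.5] wz 0.04
```

Call:
{"op": "servo_tool", "data": {
  "targets": [
    [10,0,0,0,0,0,0],
    [10,0,0,0,0,0,0],
    [10,0,0,0,0,0,0],
    [10,0,0,0,0,0,0],
    [10,0,0,-3,0,0,0],
    [10,0,0,-6,0,0,0],
    [10,0,0,-10,0,0,0],
    [10,0,0,-10,0,0,0]
  ]
}}

```text
time: 4.25
position: [524.8, -164.7, 64.4]
tcp_rot: [0.0, 0.99, 0.142, 0.0]
force: [-0.1, -0.8, -1.5]
opening: 25.6
gripper_force: 30.0
```

```bash
python3 -c "
from h import *
go([533,180,260],10.5)"
```

```text
t 4.25 p [ 524.8 -164.7   64.4] yaw 16.34 tilt [ 0. -0.] F [-0.11 -0.77 -1.48] op 25.6 gf 30.0
tool shift [ 104.9 -328.5 -195.7] wz 5.84
```

Call:
{"op": "servo_tool", "data": {
  "targets": [
    [10,0,0,-15,0,0,0],
    [10,0,0,-20,0,0,0],
    [10,0,0,-20,0,0,0],
    [10,0,0,-20,0,0,1],
    [10,0,0,-20,0,0,1.5],
    [10,0,0,-20,0,0,1.8],
    [10,0,0,-10,0,0,1.5],
    [10,0,0,0,0,0,0]
  ]
}}

```text
time: 5.05
position: [525.6, -165.1, 190.5]
tcp_rot: [0.001, 0.996, 0.092, 0.002]
force: [0.1, 0.4, -0.7]
opening: 26.1
gripper_force: 30.0
```

```bash
python3 -c "
from h import *
go([533.6,186,170],10.5)"
```

```text
t 5.05 p [ 525.6 -165.1  190.5] yaw 10.52 tilt [ 0.004 -0.002] F [ 0.07  0.43 -0.7 ] op 26.1 gf 30.0
tool shift [  71.9 -343.8   19.9] wz 0.02
```

Call:
{"op": "servo_tool", "data": {
  "targets": [
    [10,2,-10,0,0,0,0],
    [10,4,-18,0,0,0,0],
    [10,5,-25,0,0,0,0],
    [10,6,-27,0,0,0,0],
    [10,6,-27,0,0,0,0],
    [10,6,-27,0,0,0,0],
    [10,6,-27,0,0,0,0],
    [10,6,-27,0,0,0,0]
  ]
}}

```text
time: 5.85
position: [529.3, 29.6, 187.0]
tcp_rot: [-0.0, 0.996, 0.092, -0.002]
force: [0.6, 0.2, -1.1]
opening: 25.9
gripper_force: 30.0
```

Call:
{"op": "servo_tool", "data": {
  "targets": [
    [10,6,-27,0,0,0,0],
    [10,6,-27,0,0,0,0],
    [10,6,-27,0,0,0,0],
    [10,5,-25,0,0,0,0],
    [10,4,-22,5,0,0,0],
    [10,3,-17,5,0,0,0],
    [10,2,-10,5,0,0,0],
    [10,0,0,5,0,0,0]
  ]
}}

```text
time: 6.65
position: [532.8, 187.1, 167.1]
tcp_rot: [-0.0, 0.996, 0.093, -0.001]
force: [0.2, -0.2, -0.7]
opening: 25.9
gripper_force: 30.0
```

Run:
```python
from h import *
go([533.6,186,170],10.5)
t=env.get_image('top')[:,:,::-1];s=env.get_image('side')[:,:,::-1]
cv2.imwrite('pics/top3.png',t);cv2.imwrite('pics/side3.png',s)
z=lambda a:cv2.resize(a,None,fx=4,fy=4,interpolation=cv2.INTER_CUBIC)
cv2.imwrite('pics/c3.png',np.hstack([z(t[150:270,200:300]),z(s[220:340,230:330])]))
```

```text
t 6.65 p [532.8 187.1 167.1] yaw 10.65 tilt [-0.002 -0.   ] F [ 0.24 -0.15 -0.71] op 25.9 gf 30.0
tool shift [ 0.6  1.2 -2.9] wz 0.15
```

View pics/c3.png

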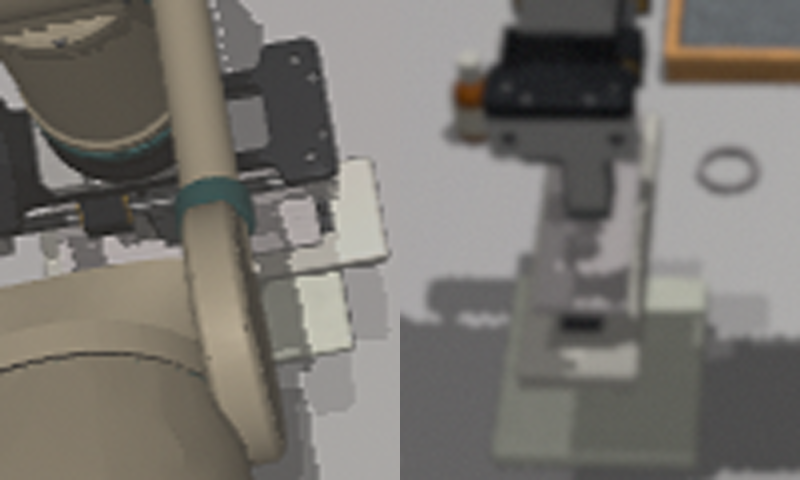

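Run:
```python
from h import *
p,r=st()
for n,c,z in(("slot",(580,324),p[2]-19),("endtopL",(520,375),p[2]-19),("endtopR",(637,370),p[2]-19)):
    w=ray("side",(np.array(c)-(400,0))/4+(230,220),z);w[2]=p[2]
    print(n,w.round(1),"tool",r.inv().apply(w-p).round(1))
```

```text
t 6.75 p [532.6 185.4 167. ] yaw 10.56 tilt [-0.003 -0.001] F [ 0.03 -0.6  -1.71] op 25.4 gf 30.0
slot [514.9 270.5 167. ] tool [ -1.9 -86.9  -0.1]
endtopL [534.1 307.2 167. ] tool [  23.8 -119.4   -0.2]
endtopR [480.6 292.9 167. ] tool [ -31.4 -115.2    0. ]
```

Run:
```python
from h import *
p,r=st()
s=cv2.imread('pics/side3.png')[220:340,230:380]
z=cv2.resize(s,None,fx=5,fy=5,interpolation=cv2.INTER_CUBIC)
z=cv2.convertScaleAbs(z,alpha=1.3,beta=10)
def dr(P,col):
    q=((proj("side",P)-(230,220))*5).round().astype(int);cv2.polylines(z,[q],True,col,1)
R2=lambda a:np.array([[np.cos(a),-np.sin(a)],[np.sin(a),np.cos(a)]])
def rect(c,yaw,hx,hy,zz,off=(0,0)):
    P=np.array([(hx,hy),(hx,-hy),(-hx,-hy),(-hx,hy)])+off
    return np.c_[P@R2(np.radians(yaw)).T+c,np.full(4,zz)]
dr(rect(p[:2],10.56,23,70,p[2]-19),(0,0,255))
for o in(30,-30): dr(rect(p[:2],10.56,6.5,5,p[2]-19,(0,o)),(0,0,255))
dr(rect((534.3,176.7),10.6,30,95,114),(0,255,0))
cv2.imwrite('pics/c4.png',z)
```

```text
t 6.75 p [532.6 185.4 167. ] yaw 10.56 tilt [-0.003 -0.001] F [ 0.03 -0.6  -1.71] op 25.4 gf 30.0
```

View pics/c4.png

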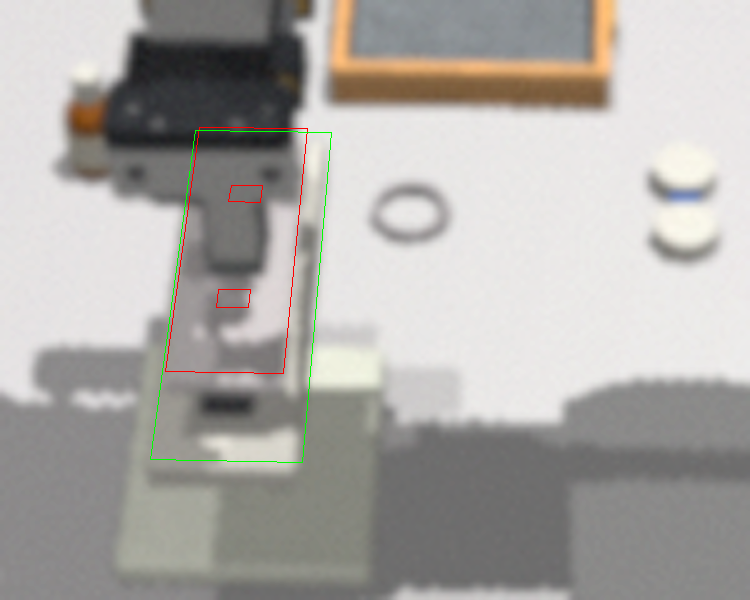

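The overlay matches: the hovering plate's slot is at (233,310), against (233,298) predicted. That fits the side camera's known y bias, and x agrees. I'll start 7 mm short of the pins in y and lower the plate.

Call:
{"op": "servo_tool", "data": {
  "targets": [
    [10,1.2,6.5,0,0,0,0],
    [10,0,0,4,0,0,0],
    [10,0,0,4,0,0,0],
    [10,0,0,3,0,0,0],
    [10,0,0,2,0,0,0],
    [10,0,0,1,0,0,0],
    [10,0,0,0,0,0,0],
    [10,0,0,0,0,0,0]
  ]
}}

```text
time: 7.55
position: [536.2, 179.8, 154.5]
tcp_rot: [0.0, 0.996, 0.092, 0.0]
force: [0.8, -0.3, 0.1]
opening: 26.0
gripper_force: 30.0
```

```bash
cat >> h.py <<'E'
def rel():
    p,r=st();p=p-np.array([533.6,187,0]);a=np.radians(10.6)
    print("bar x,y from pin guess",(p[0]*np.cos(a)+p[1]*np.sin(a)).round(1),(-p[0]*np.sin(a)+p[1]*np.cos(a)).round(1))
E
python3 -c "
from h import *
rel()"
```

```text
t 7.55 p [536.2 179.8 154.5] yaw 10.54 tilt [ 0. -0.] F [ 0.83 -0.3   0.06] op 26.0 gf 30.0
bar x,y from pin guess 1.2 -7.5
```

Call:
{"op": "servo_tool", "data": {
  "targets": [
    [10,-0.5,0,1,0,0,0],
    [10,0,0,1,0,0,0],
    [10,0,0,1,0,0,0],
    [10,0,0,1,0,0,0],
    [10,0,0,1,0,0,0],
    [10,0,0,1,0,0,0],
    [10,0,0,0.5,0,0,0],
    [10,0,0,0,0,0,0]
  ]
}}

```text
time: 8.35
position: [535.6, 179.6, 148.2]
tcp_rot: [0.0, 0.996, 0.092, 0.0]
force: [-0.4, 0.2, 1.4]
opening: 26.0
gripper_force: 30.0
```

```bash
python3 -c "
from h import *
rel()"
```

```text
t 8.35 p [535.6 179.6 148.2] yaw 10.53 tilt [ 0. -0.] F [-0.36  0.2   1.38] op 26.0 gf 30.0
bar x,y from pin guess 0.6 -7.6
```

Call:
{"op": "servo_tool", "data": {
  "targets": [
    [10,0,0,0.5,0,0,0],
    [10,0,0,0.5,0,0,0],
    [10,0,0,0.5,0,0,0],
    [10,0,0,0.5,0,0,0],
    [10,0,0,0.5,0,0,0],
    [10,0,0,0,0,0,0],
    [10,0,0,0,0,0,0],
    [10,0,0,0,0,0,0]
  ]
}}

```text
time: 9.15
position: [535.7, 179.6, 145.5]
tcp_rot: [0.0, 0.996, 0.092, 0.0]
force: [-0.6, -0.3, 2.8]
opening: 25.7
gripper_force: 30.0
```

```bash
python3 -c "
from h import *
rel()"
```

```text
t 9.15 p [535.7 179.6 145.5] yaw 10.53 tilt [ 0. -0.] F [-0.64 -0.31  2.83] op 25.7 gf 30.0
bar x,y from pin guess 0.7 -7.6
```

Call:
{"op": "servo_tool", "data": {
  "targets": [
    [10,0,-0.25,0,0,0,0],
    [10,0,-0.25,0,0,0,0],
    [10,0,-0.25,0,0,0,0],
    [10,0,-0.25,0,0,0,0],
    [10,0,-0.25,0,0,0,0],
    [10,0,-0.25,0,0,0,0],
    [10,0,-0.25,0,0,0,0],
    [10,0,-0.25,0,0,0,0]
  ]
}}

```text
time: 9.95
position: [535.7, 181.5, 145.6]
tcp_rot: [0.0, 0.996, 0.092, 0.0]
force: [1.1, -3.3, 3.7]
opening: 26.2
gripper_force: 30.0
```

```bash
python3 -c "
from h import *
rel()"
```

```text
t 9.95 p [535.7 181.5 145.6] yaw 10.53 tilt [ 0.001 -0.   ] F [ 1.1  -3.31  3.7 ] op 26.2 gf 30.0
bar x,y from pin guess 1.1 -5.8
```

Call:
{"op": "servo_tool", "data": {
  "targets": [
    [10,0,-0.25,0,0,0,0],
    [10,0,-0.25,0,0,0,0],
    [10,0,-0.25,0,0,0,0],
    [10,0,-0.25,0,0,0,0],
    [10,0,-0.25,0,0,0,0],
    [10,0,-0.25,0,0,0,0],
    [10,0,-0.25,0,0,0,0],
    [10,0,-0.25,0,0,0,0]
  ]
}}

```text
time: 10.75
position: [534.9, 183.5, 145.4]
tcp_rot: [0.0, 0.996, 0.092, 0.0]
force: [2.1, -2.7, 2.6]
opening: 26.0
gripper_force: 30.0
```

```bash
python3 -c "
from h import *
rel()"
```

```text
t 10.75 p [534.9 183.5 145.4] yaw 10.53 tilt [ 0. -0.] F [ 2.08 -2.74  2.61] op 26.0 gf 30.0
bar x,y from pin guess 0.6 -3.6
```

Call:
{"op": "servo_tool", "data": {
  "targets": [
    [10,0,-0.25,0,0,0,0],
    [10,0,-0.25,0,0,0,0],
    [10,0,-0.25,0,0,0,0],
    [10,0,-0.25,0,0,0,0],
    [10,0,-0.25,0,0,0,0],
    [10,0,-0.25,0,0,0,0],
    [10,0,-0.25,0,0,0,0],
    [10,0,-0.25,0,0,0,0]
  ]
}}

```text
time: 11.55
position: [533.9, 185.9, 144.8]
tcp_rot: [-0.0, 0.996, 0.092, -0.001]
force: [0.3, 0.1, -1.4]
opening: 25.6
gripper_force: 30.0
```

```bash
python3 -c "
from h import *
rel()"
```

```text
t 11.55 p [533.9 185.9 144.8] yaw 10.54 tilt [-0.002  0.   ] F [ 0.31  0.08 -1.4 ] op 25.6 gf 30.0
bar x,y from pin guess 0.1 -1.1
```

The vertical force fell back to the hanging weight, so the slots have dropped over the pins. Lowering gently.

Call:
{"op": "servo_tool", "data": {
  "targets": [
    [10,0,0,0.5,0,0,0],
    [10,0,0,0.5,0,0,0],
    [10,0,0,0.5,0,0,0],
    [10,0,0,0.5,0,0,0],
    [10,0,0,0.5,0,0,0],
    [10,0,0,0.5,0,0,0],
    [10,0,0,0,0,0,0],
    [10,0,0,0,0,0,0]
  ]
}}

```text
time: 12.35
position: [534.5, 185.5, 142.4]
tcp_rot: [0.0, 0.996, 0.092, 0.0]
force: [0.1, 0.3, -2.0]
opening: 25.8
gripper_force: 30.0
```

```bash
python3 -c "
from h import *
rel()"
```

```text
t 12.35 p [534.5 185.5 142.4] yaw 10.53 tilt [ 0. -0.] F [ 0.09  0.31 -2.01] op 25.8 gf 30.0
bar x,y from pin guess 0.6 -1.6
```

Still hanging free at z 142.4, below the height where it touched the pin tops, so both slots are engaged. I'll press it lightly home.

Call:
{"op": "servo_tool", "data": {
  "targets": [
    [10,0,0,0.5,0,0,0],
    [10,0,0,0.5,0,0,0],
    [10,0,0,0.5,0,0,0],
    [10,0,0,0.5,0,0,0],
    [10,0,0,0,0,0,0],
    [10,0,0,0,0,0,0],
    [10,0,0,0,0,0,0],
    [10,0,0,0,0,0,0]
  ]
}}

```text
time: 13.15
position: [534.5, 185.5, 140.5]
tcp_rot: [0.0, 0.996, 0.092, 0.0]
force: [-1.1, 0.4, 1.5]
opening: 25.9
gripper_force: 30.0
```

```bash
python3 -c "
from h import *
rel()"
```

```text
t 13.15 p [534.5 185.5 140.5] yaw 10.53 tilt [ 0. -0.] F [-1.05  0.39  1.48] op 25.9 gf 30.0
bar x,y from pin guess 0.7 -1.6
```

Seated at about 3 N at the expected height. Releasing.

Call:
{"op": "servo_tool", "data": {
  "targets": [
    [30,0,0,0,0,0,0],
    [35,0,0,0,0,0,0],
    [45,0,0,0,0,0,0],
    [60,0,0,0,0,0,0],
    [60,0,0,0,0,0,0],
    [60,0,0,0,0,0,0],
    [60,0,0,0,0,0,0],
    [60,0,0,0,0,0,0]
  ]
}}

```text
time: 13.95
position: [534.5, 185.5, 140.4]
tcp_rot: [0.0, 0.996, 0.092, 0.0]
force: [-0.4, 0.1, -0.3]
opening: 60.1
gripper_force: 0.0
```

```bash
python3 -c "
from h import *
rel()"
```

```text
t 13.95 p [534.5 185.5 140.4] yaw 10.53 tilt [ 0. -0.] F [-0.38  0.06 -0.33] op 60.1 gf 0.0
bar x,y from pin guess 0.6 -1.6
```

Call:
{"op": "servo_tool", "data": {
  "targets": [
    [60,0,0,-3,0,0,0],
    [60,0,0,-8,0,0,0],
    [60,0,0,-15,0,0,0],
    [60,0,0,-20,0,0,0],
    [60,0,0,-25,0,0,0],
    [60,0,0,-30,0,0,0],
    [60,0,0,-25,0,0,0],
    [60,0,0,-15,0,0,0]
  ]
}}

```text
time: 14.75
position: [535.4, 185.8, 284.7]
tcp_rot: [-0.0, 0.996, 0.092, 0.002]
force: [0.5, 0.0, 0.1]
opening: 60.4
gripper_force: 0.0
```

Call:
{"op": "servo_tool", "data": {
  "targets": [
    [60,-5,10,0,0,0,0],
    [60,-10,25,0,0,0,0],
    [60,-10,30,0,0,0,0],
    [60,-10,30,0,0,0,0],
    [60,-10,30,0,0,0,0],
    [60,-10,30,0,0,0,0],
    [60,-5,20,0,0,0,0],
    [60,0,0,0,0,0,0]
  ]
}}

```text
time: 15.55
position: [506.3, -0.2, 280.7]
tcp_rot: [0.001, 0.996, 0.09, -0.001]
force: [-0.1, 0.3, 0.5]
opening: 59.9
gripper_force: 0.0
```

Run:
```python
from h import *
rel()
t=env.get_image('top')[:,:,::-1];s=env.get_image('side')[:,:,::-1]
cv2.imwrite('pics/top5.png',t);cv2.imwrite('pics/side5.png',s)
z=lambda a:cv2.resize(a,None,fx=4,fy=4,interpolation=cv2.INTER_CUBIC)
cv2.imwrite('pics/c5.png',np.hstack([z(t[150:270,200:300]),z(s[220:340,230:330])]))
```

```text
t 15.55 p [ 5.063e+02 -2.000e-01  2.807e+02] yaw 10.31 tilt [-0.002 -0.001] F [-0.13  0.27  0.52] op 59.9 gf 0.0
bar x,y from pin guess -61.2 -179.0
```

View pics/c5.png

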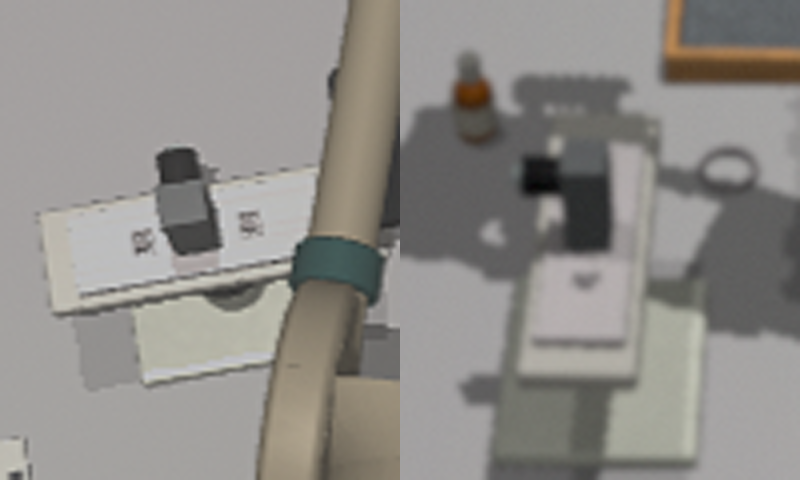

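The picture shows the holder flat on the bar, with a pin in each slot at (143,242) and (250,222). The eye points to the front, and the bystanders in view look undisturbed. Handing in.

```bash
python3 -c "
from bench import env
print(env.finish_job())"
```

```text
the job is handed in; nothing more can be done
None
```

The model-eye holder is mounted on the chin rest: both slots are over the pins, the plate looks flat on the bar and the eye points to the front. It is released and the job is handed in, but the hand-in returned no verdict.

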